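# Shim and wedge up a guitar neck, then hold it

## Robot

A 7-joint arm with a two-finger parallel gripper is mounted at the origin on the work surface. World frame = base frame: x ahead of the robot, y to its left, z up, the work surface at z = 0. Lengths are in m, angles in rad, forces in N, time in s.
With the tool pointing down it reaches from about 0.4 to 0.85 m from the base axis. Payload 10.4 kg.
Tool frame: the origin (TCP) lies midway between the tips of the shut fingers; the grasp point (between the pads) lies 19 mm behind it; z points along the fingers, y is the line along which they close (so a half turn about z gives the same grasp; the last joint's range is limited). The gripper opens to 87 mm and grips with 3 to 60 N. Pads are 19 mm wide; open, the fingers measure 117 mm over their backs; the gripper's body (75 mm by 190 mm) begins 51 mm behind the grasp point.
Start: joints at [1.304, 0.332, -0.065, 1.46, 0.022, 1.35, -0.088], TCP at [0.151, -0.607, 0.223] pointing down, gripper open.
Joint ranges: [-2.6, 2.6], [-0.5, 2.12], [-1.47, 1.34], [0.16, 2.42], [-1.27, 4.41], [0.06, 2.06], [-2.6, 2.6]. Speed limits (rad/s): [2.22, 2.22, 2.79, 2.79, 3.14, 3.14, 3.14].

## Interface

Orientations are given as a unit quaternion [x, y, z, w].
In Python, from bench import r gives the robot as it stands.
- The arm moves only by the tool arm_command, never from a script. Its argument "moves" is one flat list of numbers, 4 for each row, row after row: the shift along the tool's x, y, z in cm, then the turn about the tool's z in degrees. A call has 1 to 12 rows; each row shifts and turns the commanded pose from where the row before left it, along the tool's axes as they then stand; what a row does not reach is not made up. A row lasts 1/12 s, in which the tool goes at most 41.7 mm and 7.16 degrees, less where a joint would pass 70% of its speed; a pose out of reach is approached as far as the arm can. A call with a gripper value outside its range is refused whole. "fingers" is the opening in per cent of the stroke, from 0 (shut) to 100 (fully open), set as the call begins (left out, the last holds). The fingers move at their own pace and stop on an object; "squeeze" is the grip in N (left out, the last holds). Time passes only in rows, so rows that do not move let the fingers close. It gives the time, the measured TCP pose, the force, the opening and the grip force at its end, in the units of the state.
- r.read_state(): the state, without advancing time (a new reading comes with each control period).
- r.camera(name): name is "scene" or "top"; returns the picture (420x560x3 uint8, red, green, blue); there is no depth.
- r.camera_info(name): a dict with "fx", "fy", "cx", "cy" (pixels), "origin" and "attitude" of the camera in the world. Camera axes: x right, y up, looking along -z (the intrinsics and any distortion apply to the point x, -y, -z); pixel columns grow to the right and rows downward; lengths in m; the calibration is good to about 2 mm. A picture is of the moment at which its call begins. camera_info takes no time and is no camera call.
- r.close_job(): hands the job in; it is judged then, once.
The state is a dict: "time": time; "joint_positions": joint angles; "joint_vel": joint speeds; "joint_torque": joint torques, N m; "ee_pos": TCP position; "eef_rot": TCP orientation; "ft_force": force on the tool from outside, world axes, zero at the start; "torque": the same for the moment, N m; "width": finger opening in m; "grip_force": force on a finger pad.
Only numpy, scipy, OpenCV 4.12 (cv2) and the standard library are available. Lean on these libraries where they do the work, as an engineer would, in place of code of your own. Each camera call takes 0.05 s, during which the arm holds its last target. There are 200 camera calls.

## Task

The guitar's neck hangs free above its rest block: lay wooden slips along the block under the neck, flat on one another, just as many as it takes for the wedge to close the rest of the gap, then slide the wedge in flat on top, thin end first, until you feel it bear firmly against the neck and lift it a few millimetres, with the slips and not your grip carrying the load. Go gently: the neck must never be lifted by 7 mm, never lean on the guitar and do not touch it yourself at the end; the jar, tin, brush and screwdriver stay where they are. Finish while still gripping the wedge and pushing it in tight; do not let go.

Things in the scene. Friction and masses are not known exactly. Their poses are not given: they have to be found in the camera images.
- guitar: Acoustic guitar lying face up, fixed. Origin: on the bench below the neck's centre line, where it is to be propped; y along the neck to the body, x across it away from the robot. Body: 116 mm high, from y=315. Neck: 52 mm wide, y=-55 to 315, rounded below, lowest along x=0, 92 mm above the bench, top 126. Headstock: to y=-220, 90 mm wide, sloping down to about 60 mm above the bench.
- neck (a joint): Upward bending of the neck, rad: 0 at rest, grows as the neck is pushed up; 0.01 is 3.4 mm of lift above the rest block. The neck is springy, about 2 N for each mm of lift above the rest block; from rest it can only go up.
- neck_underside (a point): Lowest line of the neck's rounded underside, straight above the guitar's origin (it rises with the neck).
- rest: Brown wooden rest block with cork top, fixed under the neck. Its height varies: from its top to the neck's underside are 22.5 to 36 mm. Origin: on its level top, below the neck's centre line; x across the neck, away from the robot: slide things in this way. Top: x=-100 (robot side) to +30 mm, 50 mm wide.
- slip1: Flat slip of pale wood, one of three alike, 125 x 36 x 10 mm thick, about 30 g, lying loose on the bench. Origin: centre of its underside; x along its length, z up. At the start its x points roughly away from the robot.
- slip2: Flat slip of pale wood, one of three alike, 125 x 36 x 10 mm thick, about 30 g, lying loose on the bench. Origin: centre of its underside; x along its length, z up. At the start its x points roughly away from the robot.
- slip3: Flat slip of pale wood, one of three alike, 125 x 36 x 10 mm thick, about 30 g, lying loose on the bench. Origin: centre of its underside; x along its length, z up. At the start its x points roughly away from the robot. A gap may take one or two slips; what is not needed may stay on the bench.
- wedge: Loose pale wedge, 150 mm long, 36 wide, about 50 g. Origin: centre of its flat underside; x along it to the thin end, at the start roughly away from the robot. Top: level, 20 mm high, from x=-75 (tail, the end to grip) to x=-5, then sloping down 1 in 5 to 4 mm at x=75. It closes a remaining gap of about 6 to 17 mm.
- glue_jar: Amber glass jar, 60 mm across, 85 mm high, origin under its centre. A bystander, to be left where it is.
- tin: Open aluminium cup, 70 mm across, 70 mm high, origin under its centre. A bystander, to be left where it is.
- brush: Brush lying on the bench, origin under it. A bystander, to be left where it is.
- screwdriver: Screwdriver lying on the bench, origin under it. A bystander, to be left where it is.
Mind the look-alikes: they are no part of the job. Leave any orange or pink look-alike of the slip3 alone.

How it is judged:
On the way, in this order (a step that is already met when the one before it is completed fails the run):
1. a slip lies on the rest block (contact force between any of slip1, slip2, slip3 and rest above 0.1 N), for 0.2 s.
2. the wedge bears on the underside of the neck and has begun to lift it, standing on the slips (contact force between wedge and guitar above 2 N and value of joint neck above 0.0015 rad and (contact force between wedge and slip1 above 1 N or contact force between wedge and slip2 above 1 N or contact force between wedge and slip3 above 1 N)), for 0.2 s.
At the end, for the whole second after the job is handed in: Wedge flat (0.1 rad), in line with the rest block (0.3 rad), on slips lying flat along the block (0.35 rad), pressing the neck with over 2.5 N; neck lifted 0.7 to 6.7 mm (joint 0.002 to 0.02); fingers hold the still wedge (over 2 N); the robot does not touch the guitar (contact force between wedge and guitar above 2.5 N and value of joint neck between 0.002 and 0.02 rad and (contact force between wedge and slip1 above 2 N or contact force between wedge and slip2 above 2 N or contact force between wedge and slip3 above 2 N) and contact force between any of slip1, slip2, slip3 and rest above 2 N and contact force between wedge and rest below 0.1 N and angle between wedge's own z axis and vertical below 0.1 rad and angle between the x axis of wedge and the x axis of rest, either way round below 0.3 rad and z of wedge in the frame of rest above 0.006 m and (contact force between slip1 and rest below 0.1 N or (angle between the x axis of slip1 and the x axis of rest, either way round below 0.35 rad and angle between slip1's own z axis and vertical below 0.1 rad)) and (contact force between slip2 and rest below 0.1 N or (angle between the x axis of slip2 and the x axis of rest, either way round below 0.35 rad and angle between slip2's own z axis and vertical below 0.1 rad)) and (contact force between slip3 and rest below 0.1 N or (angle between the x axis of slip3 and the x axis of rest, either way round below 0.35 rad and angle between slip3's own z axis and vertical below 0.1 rad)) and contact force between the fingers and wedge above 2 N and contact force between each of the arm, the fingers and guitar below 0.5 N and linear speed of wedge below 0.01 m/s); the arm keeps its last pose, push and grip.
It fails at once if the neck is prised up by 7 mm or more (value of joint neck above 0.0205 rad).
It fails at once if the robot leans on the guitar (contact force between any of the arm, the fingers and guitar above 8 N).
It fails at once if the jar, tin, brush or screwdriver is shifted by over 30 mm (distance of any of glue_jar, tin, brush, screwdriver from where it was at the start of the episode above 0.03 m).
It also fails if it takes over 72 s, if anything falls off the work surface, if the arm or the gripper's body presses on something with over 40 N, if the wrist force passes 120 N, or if a joint passes its speed limit or range.

## Working session

There is one attempt and no reset: what is moved stays moved. The work goes in short steps, Python scripts to look and compute and a tool call to move; the robot and the scene stay as the last step left them, time stands still between calls to the robot, and variables do not carry over. Pictures are saved under pics/ and viewed, at most 10 in all, crops included, and the job is handed in when it is done.

Besides the shell and the picture viewer there is one more tool, called after "Request:" as name(argument=value, ...) on one line, values as JSON. arm_command: Moves the arm, as the interface text tells. Its arguments: {"type":"object","properties":{"moves":{"type":"array"},"fingers":{"type":"number"},"squeeze":{"type":"number"}},"required":["moves"]}

```bash
mkdir -p pics; ls
python3 - <<'E'
from bench import r
import cv2
print(r.read_state())
for n in ("scene","top"):
    print(n,r.camera_info(n)); cv2.imwrite(f"pics/{n}0.png",r.camera(n)[:,:,::-1])
E
```

```text
pics
{'time': 0.0, 'joint_positions': array([ 1.30440648,  0.33283347, -0.06468831,  1.4609665 ,  0.02162142,
        1.34992128, -0.08850607]), 'joint_vel': array([-1.35779887e-03,  1.87342463e-03,  7.99392498e-05, -1.86769977e-04,
       -2.84339834e-04, -9.19312876e-04, -1.89688636e-03]), 'joint_torque': array([-1.63628938e-04, -6.23260689e+01,  2.46443687e-02, -3.89908791e+01,
       -6.14030496e-02,  3.96119140e-02,  1.91668914e-04]), 'ee_pos': array([ 0.15074489, -0.6061309 ,  0.22176589]), 'eef_rot': array([ 9.92579200e-01,  1.21597773e-01, -1.33579147e-04, -7.03700532e-04]), 'ft_force': array([-1.00824002, -0.00190822, -0.09553034]), 'torque': array([ 0.01677478, -0.02131072,  0.02697043]), 'grip_force': 0.0, 'width': 0.08725100478399654}
scene {'fx': 430.05202736998075, 'fy': 430.05202736998075, 'cx': 273.36433492182726, 'cy': 210.70330114081128, 'origin': array([1.03000573, 0.4498728 , 1.01035946]), 'attitude': array([0.13743254, 0.30569316, 0.86750532, 0.36755748])}
top {'fx': 403.10937244559693, 'fy': 403.10937244559693, 'cx': 283.38563716590403, 'cy': 212.1673218547569, 'origin': array([ 0.37798951, -0.04567757,  1.35157288]), 'attitude': array([-0.03277315,  0.03365436,  0.70955401, -0.7030835 ])}
```

View pics/scene0.png

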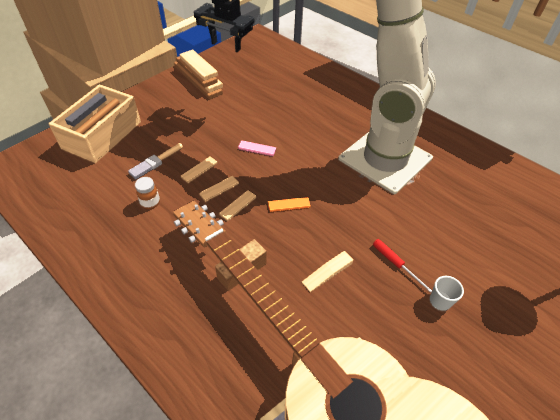

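View pics/top0.png

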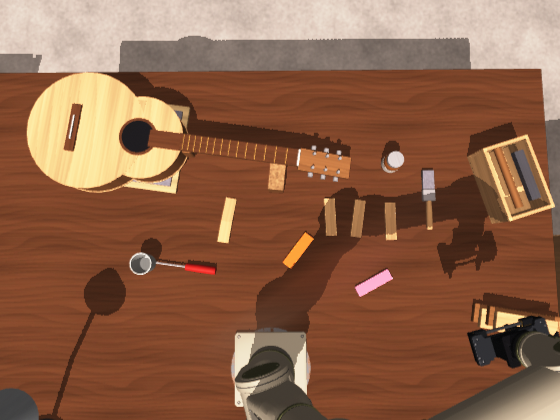

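The pictures show the following objects (top-view pixels):
- **Slip candidates:** the three brownish pieces at (330,217), (358,218) and (391,221). Look-alikes are the orange piece (298,250), the pink piece (374,283) and the lumber pile (490,312). The description picks the three alike ones.
- **Wedge:** the pale piece at (227,220).
- **Rest block:** at (277,177), under the neck.

Next I'll check the choice in one close crop and measure.

```bash
cat > h.py <<'E'
import numpy as np, cv2
from scipy.spatial.transform import Rotation as R
from bench import r
def ray(n,u,v):
    c=r.camera_info(n); d=np.array([(u-c['cx'])/c['fx'],-(v-c['cy'])/c['fy'],-1.])
    return np.array(c['origin']),R.from_quat(c['attitude']).apply(d)
def plane(n,u,v,z):
    o,d=ray(n,u,v); return o+d*(z-o[2])/d[2]
def proj(n,p):
    c=r.camera_info(n); q=R.from_quat(c['attitude']).inv().apply(np.array(p)-c['origin'])
    return np.array([c['cx']+c['fx']*q[0]/-q[2],c['cy']-c['fy']*q[1]/-q[2]])
def tri(us,ut):
    o1,d1=ray('scene',*us);o2,d2=ray('top',*ut)
    s=np.linalg.lstsq(np.c_[d1,-d2],o2-o1,rcond=None)[0]
    a,b=o1+s[0]*d1,o2+s[1]*d2; return (a+b)/2,np.linalg.norm(a-b)
E
python3 - <<'E'
from h import *
t=cv2.imread('pics/top0.png'); s=cv2.imread('pics/scene0.png')
for p in [(227,220),(330,217),(358,218),(391,221),(277,177),(298,250),(322,165)]: print(p,t[p[1],p[0]],cv2.cvtColor(t,cv2.COLOR_BGR2HSV)[p[1],p[0]],plane('top',*p,0.01).round(3))
a=cv2.resize(t[140:250,200:410],None,fx=3.8,fy=3.8,interpolation=cv2.INTER_CUBIC)[:300]
a=cv2.resize(t[140:260,200:410],(525,300),interpolation=cv2.INTER_CUBIC)
b=cv2.resize(s[190:310,170:380],(525,300),interpolation=cv2.INTER_CUBIC)
cv2.imwrite('pics/crop1.png',np.vstack([a,b]))
E
```

```text
(227, 220) [153 225 252] [ 22 100 252] [0.48 0.14 0.01]
(330, 217) [ 76 119 167] [ 14 139 167] [ 0.487 -0.203  0.01 ]
(358, 218) [ 77 119 167] [ 14 137 167] [ 0.483 -0.297  0.01 ]
(391, 221) [ 74 114 162] [ 14 139 162] [ 0.472 -0.407  0.01 ]
(277, 177) [ 91 144 205] [ 14 142 205] [ 0.624 -0.028  0.01 ]
(298, 250) [ 59 165 253] [ 16 196 253] [ 0.378 -0.095  0.01 ]
(322, 165) [ 71 125 203] [ 12 166 203] [ 0.663 -0.18   0.01 ]
```

View pics/crop1.png

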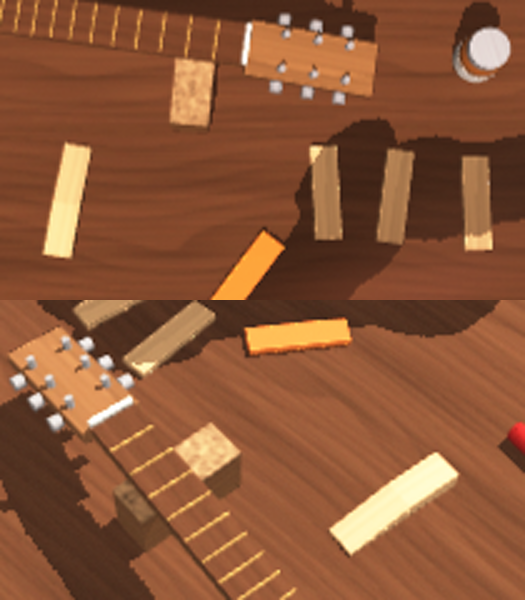

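The crop confirms three identical brown slips in the shadow, and the pale wedge with its thin end pointing away. The cork-topped block shows at top-view (277,177). Next I'll take precise fits.

```bash
cat >> h.py <<'E'
def rect(n,im,c,z,hw=30,thr=165,vmin=90):
    u,v=int(c[0]),int(c[1]); x0,y0=max(u-hw,0),max(v-hw,0)
    w=cv2.resize(im[y0:v+hw,x0:u+hw],None,fx=4,fy=4,interpolation=cv2.INTER_CUBIC)
    h=cv2.cvtColor(w,cv2.COLOR_BGR2HSV)
    m=((h[...,1]<thr)&(h[...,2]>vmin)).astype(np.uint8)
    m=cv2.morphologyEx(m,cv2.MORPH_OPEN,np.ones((5,5)))
    k,l=cv2.connectedComponents(m); i=l[(v-y0)*4,(u-x0)*4]
    cs,_=cv2.findContours((l==i).astype(np.uint8),cv2.RETR_EXTERNAL,cv2.CHAIN_APPROX_NONE)
    b=cv2.boxPoints(cv2.minAreaRect(max(cs,key=cv2.contourArea)))
    px=(b+0.5)/4-0.5+[x0,y0]
    P=np.array([plane(n,*p,z) for p in px])
    if np.linalg.norm(P[0]-P[1])<np.linalg.norm(P[1]-P[2]): P=np.roll(P,-1,0); px=np.roll(px,-1,0)
    d=(P[1]-P[0])+(P[2]-P[3]); a=np.arctan2(d[1],d[0]); a=(a+np.pi/2)%np.pi-np.pi/2
    return px,P.mean(0),np.degrees(a),np.linalg.norm(P[0]-P[1]),np.linalg.norm(P[1]-P[2])
E
python3 - <<'E'
from h import *
t=cv2.imread('pics/top0.png'); s=cv2.imread('pics/scene0.png')
np.set_printoptions(precision=4,suppress=True)
for nm,c,z in [('wedge',(227,220),.014),('s1',(330,217),.01),('s2',(358,218),.01),('s3',(391,221),.01)]:
    px,P,a,L,W=rect('top',t,c,z); print(nm,P[:2],a,L,W)
hs=cv2.cvtColor(t,cv2.COLOR_BGR2HSV); print(hs[192:205:4,310,1:],hs[177,262:295:4,1:].tolist(),hs[182:198,276,1:].tolist())
hs=cv2.cvtColor(s,cv2.COLOR_BGR2HSV); print(hs[252,240:275,:].tolist())
a=cv2.resize(t[150:205,250:310],(600,550),interpolation=cv2.INTER_NEAREST)
b=cv2.resize(s[235:290,215:275],(600,550),interpolation=cv2.INTER_NEAREST)
cv2.imwrite('pics/crop2.png',cv2.resize(np.hstack([a,b]),(800,366)))
E
```

```text
wedge [0.4809 0.1419] -10.06594825770675 0.15623370948184762 0.044302344723694036
s1 [ 0.4891 -0.2033] 2.962940738497308 0.13030878204795301 0.039993916902187815
s2 [ 0.4825 -0.2957] -8.605192937019673 0.1301130913074481 0.04089396550414817
s3 [ 0.4697 -0.4032] 3.035349616670389 0.1361736519416028 0.04655895785772459
[[169 128]
 [171 137]
 [167 134]
 [172 126]] [[170, 144], [171, 142], [142, 206], [140, 227], [141, 222], [130, 240], [167, 81], [173, 136], [172, 135]] [[135, 235], [137, 231], [136, 235], [134, 236], [140, 226], [141, 212], [141, 215], [145, 201], [165, 119], [168, 117], [167, 119], [170, 123], [173, 130], [171, 133], [171, 131], [169, 127]]
[[10, 156, 157], [11, 150, 180], [14, 131, 231], [18, 114, 246], [17, 118, 242], [17, 115, 244], [16, 118, 239], [15, 125, 231], [14, 129, 224], [15, 125, 232], [17, 115, 244], [18, 112, 246], [18, 113, 246], [18, 112, 246], [18, 113, 246], [18, 110, 247], [18, 112, 246], [16, 119, 238], [14, 126, 228], [16, 124, 234], [18, 115, 244], [20, 104, 250], [19, 109, 248], [17, 118, 240], [14, 133, 196], [13, 142, 133], [11, 153, 133], [11, 157, 153], [11, 161, 154], [10, 159, 157], [10, 160, 155], [11, 160, 156], [11, 159, 156], [10, 159, 152], [10, 156, 149]]
```

View pics/crop2.png

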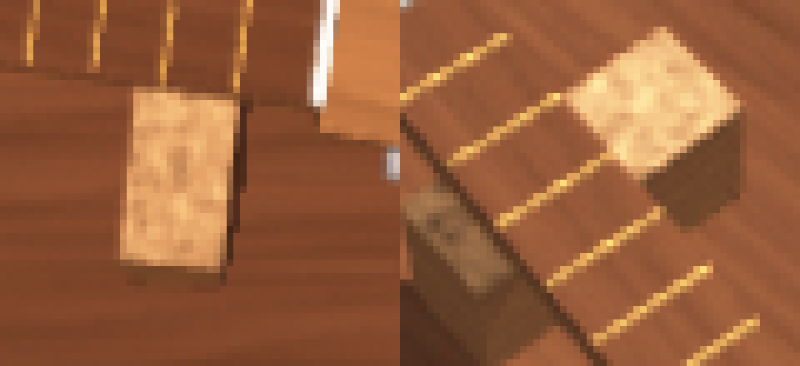

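The crop's cork near corners are at about (267.0,188.3) and (282.0,189.8) in the top view. In the scene view they are at (265.5,250.2) and (254.2,238.7).

Run:
```python
from h import *
np.set_printoptions(precision=4,suppress=True)
t=cv2.imread('pics/top0.png'); s=cv2.imread('pics/scene0.png')
A=tri((265.5,250.2),(267.0,188.3));B=tri((254.2,238.7),(282.0,189.8)); print(A,B,np.linalg.norm(A[0]-B[0]))
# neck fret ends / nut corners check + slip1 bias via centre in both views
for z in (.060,.064,.068):
  a=plane('top',267,188.3,z);b=plane('top',282,189.8,z);c=plane('scene',265.5,250.2,z);d=plane('scene',254.2,238.7,z);print(z,a[:2],b[:2],np.linalg.norm(a-b),c[:2],d[:2],np.linalg.norm(c-d))
for nm,ct,cs,z in [('wedge',(227,220),(328,272),.014),('s1',(330,217),(238,206),.01),('s2',(358,218),(219,188),.01),('s3',(391,221),(199,169),.01)]:
    p=rect('top',t,ct,z,thr=158);q=rect('scene',s,cs,z,thr=148,vmin=110)
    print(nm,p[1][:2],p[2:],q[1][:2],q[2:]); print(tri(q[0].mean(0),p[0].mean(0)))
    k=np.argsort(p[0][:,1]); 
# neck edges, top view: dark side profile columns
for u in (200,230,260,285):
    print(u,cv2.cvtColor(t,cv2.COLOR_BGR2HSV)[125:170,u,2].tolist())
```

```text
(array([0.5769, 0.0044, 0.0651]), np.float64(0.0003584504661818976)) (array([ 0.5715, -0.0438,  0.0646]), np.float64(0.0007508536849208791)) 0.04845846819471712
0.06 [0.5778 0.0045] [ 0.5724 -0.044 ] 0.048790415889487966 [0.5744 0.0022] [ 0.5691 -0.0458] 0.048290034759954206
0.064 [0.5772 0.0043] [ 0.5718 -0.044 ] 0.048639312017346996 [0.5763 0.004 ] [ 0.571  -0.0437] 0.04808678520226836
0.068 [0.5765 0.0042] [ 0.5712 -0.044 ] 0.04848820814520605 [0.5782 0.0059] [ 0.5729 -0.0417] 0.04788353564458242
wedge [0.4805 0.1419] (np.float64(-10.00110051005652), np.float64(0.15427214568400083), np.float64(0.0424618456194043)) [0.4812 0.1453] (np.float64(-9.441171955649864), np.float64(0.16893102945055202), np.float64(0.04978470340916542))
(array([0.4804, 0.1431, 0.0079]), np.float64(0.0006448824530733765))
s1 [ 0.489  -0.2034] (np.float64(2.556422240825385), np.float64(0.13002066031023984), np.float64(0.039619354126074084)) [ 0.4906 -0.1972] (np.float64(2.6261048239767124), np.float64(0.1385528386360493), np.float64(0.048761299204186606))
(array([ 0.4886, -0.2035,  0.0016]), np.float64(0.0025
[... 798 characters left out ...]
32, 136, 139, 139, 135, 129, 128, 129, 129, 130, 133, 131]
230 [61, 64, 65, 60, 64, 66, 65, 62, 62, 64, 67, 69, 69, 68, 101, 165, 181, 157, 147, 120, 132, 135, 131, 130, 130, 127, 123, 130, 136, 140, 136, 123, 109, 134, 136, 141, 143, 143, 139, 139, 140, 139, 140, 141, 137]
260 [113, 108, 95, 61, 60, 60, 63, 64, 66, 64, 66, 67, 68, 70, 70, 66, 67, 69, 80, 108, 129, 134, 134, 135, 131, 129, 125, 126, 130, 127, 125, 125, 127, 130, 132, 130, 122, 135, 137, 140, 141, 135, 127, 127, 127]
285 [115, 113, 116, 115, 115, 106, 72, 66, 66, 69, 72, 73, 72, 72, 68, 70, 71, 71, 72, 72, 73, 73, 94, 128, 129, 135, 142, 136, 134, 143, 145, 142, 158, 176, 173, 182, 215, 226, 185, 135, 159, 203, 192, 160, 146]
```

The block top is about 0.065 m high, so the gap is about 27 mm and takes two slips, leaving about 7 mm for the wedge. First I'll pick up slip 1.

```bash
cat >> h.py <<'E'
YR=-6.4; RO=np.array([0.6736,-0.0308])
def at(o,yaw,x,y=0):
    a=np.radians(yaw); return np.array(o)+[x*np.cos(a)-y*np.sin(a),x*np.sin(a)+y*np.cos(a)]
def cur():
    s=r.read_state(); M=R.from_quat(s['eef_rot']).as_matrix(); return s,M,np.degrees(np.arctan2(M[1,0],M[0,0]))
def go(xy,z,yaw,frm=None):
    s,M,y0=cur(); p,y0=(s['ee_pos'],y0) if frm is None else frm
    a=np.radians(yaw); d=np.array([*xy,z])-p
    print('turn %.1f  shift cm x %.2f y %.2f z %.2f'%(y0-yaw,*(100*np.array([d[0]*np.cos(a)+d[1]*np.sin(a),d[0]*np.sin(a)-d[1]*np.cos(a),-d[2]]))))
    return (np.array([*xy,z]),yaw)
E
python3 - <<'E'
from h import *
g=at((.489,-.2034),2.6,-.042); f=go(g,.06,2.6); go(g,.002,2.6,f)
for k in(-.14,-.075): print(at(RO,YR,k))
E
```

```text
turn 11.4  shift cm x 31.42 y -38.70 z 16.18
turn 0.0  shift cm x 0.00 y 0.00 z 5.80
[ 0.53447249 -0.01519435]
[ 0.59906741 -0.02243983]
```

Request:
arm_command(moves=[0,0,0,5.7,0,0,0,5.7,2.4,-2.9,0,0,2.4,-2.9,0,0,2.4,-2.9,0,0,2.4,-2.9,0,0,2.4,-2.9,0,0,2.4,-2.9,0,0,2.4,-2.9,0,0,2.4,-2.9,0,0,2.4,-2.9,0,0,2.4,-2.9,0,0], fingers=70, squeeze=20)

```text
time: 1.1
ee_pos: [0.3782, -0.3043, 0.2225]
eef_rot: [1.0, 0.022, -0.0, 0.0]
ft_force: [0.6, -0.7, -0.9]
width: 0.0607
grip_force: 0.0
```

Request:
arm_command(moves=[2.5,-3.0,0,0,2.4,-3.0,0,0,2.5,-2.9,1,0,0,0,3.5,0,0,0,3.5,0,0,0,3.5,0,0,0,3.0,0,0,0,0,0,0,0,0,0,0,0,0,0])

```text
time: 1.93
ee_pos: [0.4486, -0.2142, 0.0793]
eef_rot: [1.0, 0.022, 0.001, 0.0]
ft_force: [0.0, 0.5, 0.6]
width: 0.0612
grip_force: 0.0
```

Run:
```python
from h import *
g=at((.489,-.2034),2.6,-.042); f=go(g,.002,2.6); s,M,y=cur(); print(s['ee_pos'],y,M[:,2],s['ft_force'],s['time'])
```

```text
turn -0.0  shift cm x -0.11 y -0.89 z 7.73
[ 0.44855733 -0.21418703  0.07927292] 2.5651728896321577 [ 1.70992434e-03 -7.09236912e-04 -9.99998287e-01] [0.03479149 0.47848237 0.55414356] 1.9333
```

Request:
arm_command(moves=[-0.1,-0.9,0,0,0,0,2.5,0,0,0,2.5,0,0,0,2.2,0,0,0,0.5,0,0,0,0,0,0,0,0,0])

```text
time: 2.52
ee_pos: [0.4473, -0.2049, 0.0022]
eef_rot: [1.0, 0.023, 0.001, 0.0]
ft_force: [0.7, -0.0, 0.0]
width: 0.0607
grip_force: 0.0
```

Request:
arm_command(moves=[0,0,0,0,0,0,0,0,0,0,0,0,0,0,0,0,0,0,0,0,0,0,0,0], fingers=20)

```text
time: 3.02
ee_pos: [0.4463, -0.205, 0.0008]
eef_rot: [1.0, 0.022, 0.0, 0.0]
ft_force: [-0.5, 1.1, 3.0]
width: 0.036
grip_force: 20.0
```

Run:
```python
from h import *
f=(np.array([.4463,-.205,.0008]),2.56)
p=at(RO,YR,-.150); f=go(p,.08,YR,f); f=go(at(RO,YR,-.075),.071,YR,f)
```

```text
turn 9.0  shift cm x 5.65 y -19.85 z -7.92
turn 0.0  shift cm x 7.50 y 0.00 z 0.90
```

Request:
arm_command(moves=[0,0,-2,0,0,0,-3,0,0,0,-3,4.5,0,0,0,4.5,0,0,0,0])

```text
time: 3.43
ee_pos: [0.4472, -0.2054, 0.0821]
eef_rot: [0.998, -0.058, 0.001, 0.001]
ft_force: [-0.3, 0.7, -0.8]
width: 0.0355
grip_force: 20.0
```

Request:
arm_command(moves=[0.8,-2.8,0,0,0.8,-2.8,0,0,0.8,-2.8,0,0,0.8,-2.8,0,0,0.8,-2.8,0,0,0.8,-2.8,0,0,0.8,-2.8,0,0,0,0,0,0,0,0,0,0])

```text
time: 4.18
ee_pos: [0.5233, -0.0145, 0.0794]
eef_rot: [0.999, -0.053, -0.001, -0.0]
ft_force: [0.0, 0.6, -1.0]
width: 0.036
grip_force: 20.0
```

Run:
```python
from h import *
f=go(at(RO,YR,-.075),.074,YR); print(cur()[2])
t=r.camera('scene')[:,:,::-1]
u,v=270,230
cv2.imwrite('pics/a1.png',cv2.resize(t[v-75:v+75,u-100:u+100],(800,600)))
```

```text
turn 0.3  shift cm x 7.62 y -0.06 z 0.54
-6.097225791287807
```

View pics/a1.png

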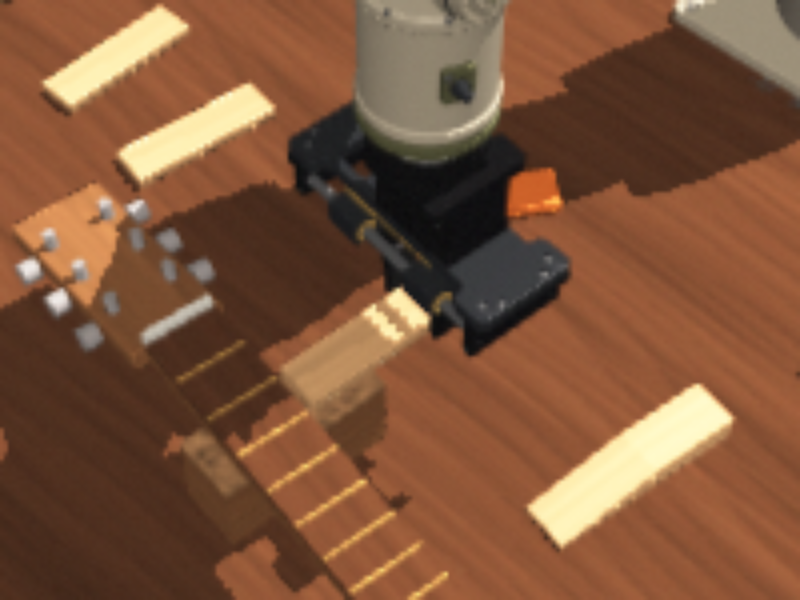

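The slip is held level, its tip over the block at crop (300,370), just short of the neck. I'll lower it a bit, then slide it in.

Request:
arm_command(moves=[0,0,0.7,0,1.5,0,0,0,1.5,0,0,0,1.5,0,0,0,1.5,0,0,0,1.5,0,0,0,0,0,0,0,0,0,0,0])

```text
time: 4.9
ee_pos: [0.5978, -0.0261, 0.0724]
eef_rot: [0.998, -0.057, -0.001, 0.0]
ft_force: [-0.6, -0.2, -0.2]
width: 0.0356
grip_force: 20.0
```

Request:
arm_command(moves=[0,0,0.2,0,0,0,0.2,0,0,0,0,0,0,0,0,0])

```text
time: 5.23
ee_pos: [0.5978, -0.025, 0.0694]
eef_rot: [0.998, -0.056, -0.0, 0.0]
ft_force: [0.1, 0.3, 0.3]
width: 0.0358
grip_force: 20.0
```

Request:
arm_command(moves=[0.1,-0.25,0.15,0,0,0,0.1,0,0,0,0,0,0,0,0,0])

```text
time: 5.57
ee_pos: [0.5996, -0.0223, 0.067]
eef_rot: [0.998, -0.056, -0.0, 0.0]
ft_force: [0.8, -0.5, 0.1]
width: 0.0354
grip_force: 20.0
```

Request:
arm_command(moves=[0,0,0.15,0,0,0,0,0,0,0,0,0])

```text
time: 5.82
ee_pos: [0.5996, -0.0225, 0.0655]
eef_rot: [0.998, -0.056, 0.0, 0.0]
ft_force: [-0.3, -0.4, 0.1]
width: 0.0358
grip_force: 20.0
```

Request:
arm_command(moves=[0,0,0.1,0,0,0,0,0,0,0,0,0])

```text
time: 6.07
ee_pos: [0.5997, -0.0224, 0.0653]
eef_rot: [0.998, -0.056, 0.0, 0.0]
ft_force: [-3.2, 0.2, 6.8]
width: 0.0357
grip_force: 20.0
```

Request:
arm_command(moves=[0,0,0.1,0,0,0,0,0,0,0,0,0])

```text
time: 6.32
ee_pos: [0.5997, -0.0225, 0.0652]
eef_rot: [0.998, -0.056, 0.0, 0.0]
ft_force: [-7.8, -1.2, 16.5]
width: 0.0356
grip_force: 20.0
```

Contact is at about 0.065 m, which confirms the height. I'll release and fetch slip 2.

Request:
arm_command(moves=[0,0,-0.1,0,0,0,0,0,0,0,0,0,0,0,0,0], fingers=65)

```text
time: 6.65
ee_pos: [0.5999, -0.0221, 0.0647]
eef_rot: [0.998, -0.056, 0.0, -0.0]
ft_force: [-0.1, -0.0, 0.1]
width: 0.0532
grip_force: 0.0
```

Request:
arm_command(moves=[0,0,-2,0,-3,0,-2,0,-4,0,0,0,-4,0,0,0,0,0,0,0])

```text
time: 7.07
ee_pos: [0.482, -0.0098, 0.1022]
eef_rot: [0.998, -0.055, -0.004, 0.002]
ft_force: [1.5, 0.2, -0.5]
width: 0.0565
grip_force: 0.0
```

Run:
```python
from h import *
t=r.camera('top')[:,:,::-1].copy();cv2.imwrite('pics/t2.png',t)
p=rect('top',t,proj('top',(.4825,-.2957,.01)),.01); print(p[1:])
g=at(p[1][:2],p[2],-.042); f=go(g,.06,p[2]); s,M,y=cur(); print(s['ee_pos'],y)
im=r.camera('scene')[:,:,::-1]; cv2.imwrite('pics/s2.png',im)
cv2.imwrite('pics/a2.png',np.hstack([cv2.resize(t[140:220,220:300],(400,400)),cv2.resize(im[200:300,200:300],(400,400))]))
```

```text
(array([ 0.48226123, -0.29537714,  0.01      ]), np.float64(-8.460974247793166), np.float64(0.13250298395236199), np.float64(0.042941384334107005))
turn 2.1  shift cm x -0.39 y 28.24 z 4.35
[ 0.48614005 -0.01041302  0.10353305] -6.397236989802186
```

View pics/a2.png

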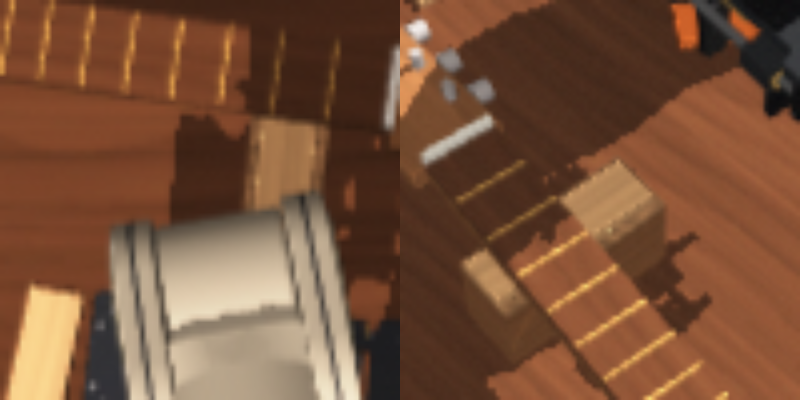

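Slip 1 lies flat along the block, from crop (620,190) through to the far side at (490,270). Now slip 2.

Request:
arm_command(moves=[0,0,0,2.1,0,3.5,0,0,0,3.5,0,0,0,3.5,0,0,0,3.5,0,0,0,3.5,0,0,0,3.5,0,0,-0.2,3.5,0,0,-0.2,3.7,0,0,0,0,2,0,0,0,2.3,0,0,0,0,0])

```text
time: 8.17
ee_pos: [0.4429, -0.2885, 0.0577]
eef_rot: [0.997, -0.075, -0.002, -0.001]
ft_force: [-1.0, 0.8, -0.6]
width: 0.0563
grip_force: 0.0
```

Run:
```python
from h import *
g=at((.4823,-.2956),-8.6,-.042); f=go(g,.002,-8.6)
```

```text
turn -0.0  shift cm x -0.20 y 0.12 z 5.57
```

Request:
arm_command(moves=[-0.2,0.1,2,0,0,0,2,0,0,0,1.6,0,0,0,0,0,0,0,0,0])

```text
time: 8.58
ee_pos: [0.4429, -0.2889, 0.0058]
eef_rot: [0.997, -0.074, -0.0, -0.0]
ft_force: [0.6, 0.2, 0.6]
width: 0.0565
grip_force: 0.0
```

Request:
arm_command(moves=[0,0,0,0,0,0,0,0,0,0,0,0,0,0,0,0,0,0,0,0], fingers=20)

```text
time: 9.0
ee_pos: [0.4428, -0.2894, 0.0063]
eef_rot: [0.997, -0.074, 0.001, 0.0]
ft_force: [-0.7, -0.1, 3.9]
width: 0.0356
grip_force: 20.0
```

Request:
arm_command(moves=[0,0,-2,0,0,0,-3,0,0,0,-3.4,0,0,0,0,-2.2,0,0,0,0])

```text
time: 9.42
ee_pos: [0.4435, -0.2898, 0.0917]
eef_rot: [0.999, -0.054, 0.002, 0.001]
ft_force: [-0.5, 0.1, -1.2]
width: 0.0358
grip_force: 20.0
```

Run:
```python
from h import *
f=go(at(RO,YR,-.150),.085,YR); print(cur()[2])
```

```text
turn 0.2  shift cm x 4.98 y -28.31 z 0.67
-6.237052252376468
```

Request:
arm_command(moves=[0.6,-3.5,0,0,0.6,-3.5,0,0,0.6,-3.5,0,0,0.6,-3.5,0,0,0.6,-3.5,0,0,0.6,-3.5,0,0,0.6,-3.5,0,0,0.6,-3.5,0,0,0,-0.3,0,0,0,0,0,0,0,0,0,0])

```text
time: 10.33
ee_pos: [0.5205, -0.0136, 0.0886]
eef_rot: [0.998, -0.055, -0.001, 0.0]
ft_force: [0.1, 0.0, -1.0]
width: 0.0356
grip_force: 20.0
```

Run:
```python
from h import *
f=go(at(RO,YR,-.075),.083,YR); s,M,y=cur(); print(y,s['ee_pos'],M[:,2])
t=r.camera('scene')[:,:,::-1]
cv2.imwrite('pics/a3.png',cv2.resize(t[180:280,205:305],(600,600)))
```

```text
turn 0.1  shift cm x 7.91 y 0.01 z 0.56
-6.347074619213606 [ 0.52050578 -0.01355471  0.08856133] [-1.85153490e-03 -2.28239393e-04 -9.99998260e-01]
```

View pics/a3.png

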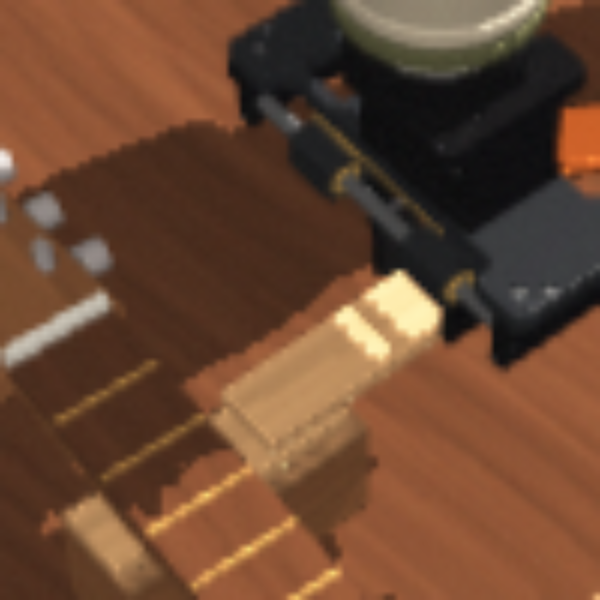

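Run:
```python
from h import *
p=(.5205,-.0136)
for z in (.082,.092):
  for k,y in ((.1045,-.018),(.1045,.018),(.02,.018)):
    print(z,k,y,(proj('scene',[*at(p,YR,k,y),z])-[205,180])*6)
```

```text
0.082 0.1045 -0.018 [211.05715358 397.95887091]
0.082 0.1045 0.018 [261.85351419 451.92765375]
0.082 0.02 0.018 [413.58645586 349.89171408]
0.092 0.1045 -0.018 [209.98778484 384.80391181]
0.092 0.1045 0.018 [261.12690496 438.94791587]
0.092 0.02 0.018 [413.92320012 336.61221512]
```

Request:
arm_command(moves=[0,0,0.3,0,0,0,0,0,0,0,0,0])

```text
time: 10.63
ee_pos: [0.5209, -0.0142, 0.0862]
eef_rot: [0.998, -0.056, -0.0, 0.0]
ft_force: [-0.5, -0.5, -0.2]
width: 0.0354
grip_force: 20.0
```

Request:
arm_command(moves=[1.0,0,0,0,1.0,0,0,0,1.0,0,0,0,1.0,0,0,0,0,0,0,0])

```text
time: 11.05
ee_pos: [0.563, -0.0182, 0.0866]
eef_rot: [0.998, -0.056, 0.001, -0.0]
ft_force: [0.1, -0.4, -1.4]
width: 0.0354
grip_force: 20.0
```

Request:
arm_command(moves=[0,0,0.2,0,1.0,0,0,0,1.0,0,0,0,1.0,0,0,0,0.8,0,0,0,0,0,0,0,0,0,0,0])

```text
time: 11.63
ee_pos: [0.5985, -0.0216, 0.0843]
eef_rot: [0.998, -0.055, -0.0, -0.0]
ft_force: [0.1, 0.4, -0.7]
width: 0.0353
grip_force: 20.0
```

Request:
arm_command(moves=[0,0,0.2,0,0,0,0,0,0,0,0,0])

```text
time: 11.88
ee_pos: [0.5983, -0.0217, 0.0824]
eef_rot: [0.998, -0.055, -0.0, 0.0]
ft_force: [-0.5, 0.2, -0.5]
width: 0.0356
grip_force: 20.0
```

Request:
arm_command(moves=[0,0,0.15,0,0,0,0,0,0,0,0,0])

```text
time: 12.13
ee_pos: [0.5987, -0.0218, 0.081]
eef_rot: [0.998, -0.055, -0.0, 0.0]
ft_force: [-0.1, 0.9, -0.6]
width: 0.0357
grip_force: 20.0
```

Request:
arm_command(moves=[0,0,0.15,0,0,0,0,0,0,0,0,0])

```text
time: 12.38
ee_pos: [0.5989, -0.0217, 0.0807]
eef_rot: [0.998, -0.055, 0.0, 0.0]
ft_force: [-5.9, -0.3, 11.1]
width: 0.0354
grip_force: 20.0
```

Request:
arm_command(moves=[0,0,0.15,0,0,0,0,0,0,0,0,0])

```text
time: 12.63
ee_pos: [0.5992, -0.0217, 0.0798]
eef_rot: [0.998, -0.055, 0.001, 0.0]
ft_force: [-7.2, -0.7, 15.2]
width: 0.0356
grip_force: 20.0
```

Request:
arm_command(moves=[0,0,-0.2,0,0,0,0,0,0,0,0,0,0,0,0,0], fingers=65)

```text
time: 12.97
ee_pos: [0.5987, -0.0217, 0.0798]
eef_rot: [0.998, -0.055, -0.0, 0.0]
ft_force: [-0.4, 0.3, 0.2]
width: 0.053
grip_force: 0.0
```

Request:
arm_command(moves=[0,0,-2,0,-2,0,-2,0,-3,0,0,0,-3,0,0,0,0,0,0,0])

```text
time: 13.38
ee_pos: [0.5146, -0.0123, 0.1193]
eef_rot: [0.999, -0.055, -0.002, 0.001]
ft_force: [0.7, 0.4, -0.4]
width: 0.0565
grip_force: 0.0
```

Run:
```python
from h import *
t=r.camera('top')[:,:,::-1].copy()
p=rect('top',t,(227,220),.014); print(p[1:])
s=r.camera('scene')[:,:,::-1].copy(); cv2.imwrite('pics/a4.png',np.hstack([cv2.resize(s[200:300,200:300],(400,400)),cv2.resize(t[140:220,220:300],(400,400))]))
f=go(at((.4805,.142),-9.9,-.058),.06,-9.9); print(cur()[0]['ee_pos'])
```

```text
(array([0.48063188, 0.14142353, 0.014     ]), np.float64(-10.548428663128181), np.float64(0.1558453881112194), np.float64(0.04418630417955091))
turn 3.6  shift cm x -12.24 y -14.63 z 6.02
[ 0.51877882 -0.01314831  0.1201909 ]
```

View pics/a4.png

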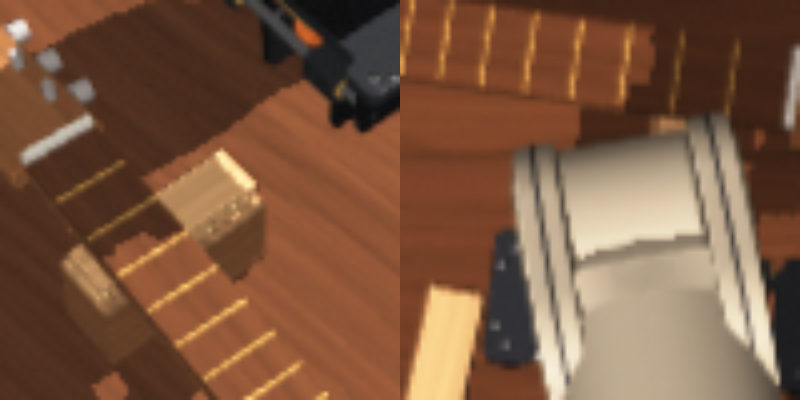

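Two slips are stacked on the block, at crop (210,200), and look flat and in line. Now the wedge.

Request:
arm_command(moves=[0,0,0,3.6,-1.8,-2.1,0,0,-1.8,-2.1,0,0,-1.8,-2.1,0,0,-1.8,-2.1,0,0,-1.8,-2.1,0,0,-1.8,-2.1,0,0,-1.4,-2.0,0,0,0,0,3,0,0,0,3,0,0,0,0,0,0,0,0,0])

```text
time: 14.48
ee_pos: [0.4239, 0.1522, 0.0595]
eef_rot: [0.996, -0.086, -0.002, -0.0]
ft_force: [0.7, 0.1, 0.0]
width: 0.0565
grip_force: 0.0
```

Run:
```python
from h import *
f=go(at((.4805,.142),-9.9,-.058),.003,-9.9); print(cur()[2])
```

```text
turn -0.0  shift cm x -0.05 y 0.03 z 5.65
-9.914745252757
```

Request:
arm_command(moves=[0,0,2,0,0,0,2,0,0,0,1.6,0,0,0,0,0,0,0,0,0])

```text
time: 14.9
ee_pos: [0.4252, 0.1522, 0.0052]
eef_rot: [0.996, -0.087, 0.0, -0.0]
ft_force: [0.3, -0.4, -0.6]
width: 0.0568
grip_force: 0.0
```

Request:
arm_command(moves=[0,0,0,0,0,0,0,0,0,0,0,0,0,0,0,0,0,0,0,0], fingers=20, squeeze=25)

```text
time: 15.32
ee_pos: [0.4248, 0.152, 0.0047]
eef_rot: [0.996, -0.087, 0.001, -0.0]
ft_force: [-0.8, -0.4, 6.9]
width: 0.0358
grip_force: 25.0
```

Request:
arm_command(moves=[0,0,-2,0,0,0,-3,0,0,0,-3.4,-3.5,0,0,-1.5,0,0,0,0,0])

```text
time: 15.73
ee_pos: [0.4264, 0.1527, 0.1066]
eef_rot: [0.998, -0.056, 0.003, -0.001]
ft_force: [0.1, -0.1, -0.3]
width: 0.0355
grip_force: 25.0
```

Run:
```python
from h import *
f=go(at(RO,YR,-.172),.10,YR); print(cur()[2])
```

```text
turn -0.0  shift cm x 9.42 y 15.48 z 0.66
-6.415985287922777
```

Request:
arm_command(moves=[1.8,3.1,0,0,1.9,3.1,0,0,1.9,3.1,0,0,1.9,3.1,0,0,1.9,3.1,0,0,0,0,0.6,0,0,0,0,0,0,0,0,0])

```text
time: 16.4
ee_pos: [0.4994, -0.012, 0.096]
eef_rot: [0.998, -0.056, -0.001, -0.0]
ft_force: [-0.3, 0.9, -0.1]
width: 0.0356
grip_force: 25.0
```

Run:
```python
from h import *
f=go(at(RO,YR,-.172),.091,YR); s,M,y=cur(); print(y,s['ee_pos'],M[:,2])
t=r.camera('scene')[:,:,::-1]
cv2.imwrite('pics/a5.png',cv2.resize(t[180:280,205:305],(600,600)))
p=s['ee_pos'][:2]
for y in (-.018,.018): print((proj('scene',[*at(p,YR,.132,y),s['ee_pos'][2]-.0005])-[205,180])*6)
```

```text
turn -0.0  shift cm x 0.32 y -0.07 z 0.50
-6.434088214890747 [ 0.49938503 -0.01196979  0.09595407] [-2.16691470e-03  6.54409794e-04 -9.99997438e-01]
[196.77452947 386.81755115]
[247.93666729 441.23864931]
```

View pics/a5.png

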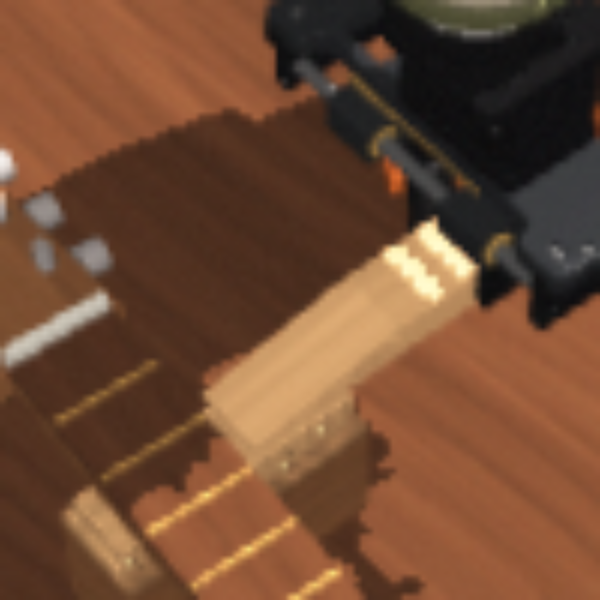

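The wedge is held flat and in line, thin end at crop (230,415), over the slips just short of the neck. I'll lower it onto the slips.

Request:
arm_command(moves=[0.3,0,0.45,0,0,0,0,0,0,0,0,0])

```text
time: 16.7
ee_pos: [0.5032, -0.0122, 0.0924]
eef_rot: [0.998, -0.055, -0.0, 0.0]
ft_force: [0.5, 0.4, -0.8]
width: 0.0358
grip_force: 25.0
```

Request:
arm_command(moves=[0,0,0.1,0,0,0,0,0,0,0,0,0])

```text
time: 16.95
ee_pos: [0.5033, -0.0128, 0.0916]
eef_rot: [0.998, -0.056, 0.0, 0.0]
ft_force: [0.2, 0.3, -0.9]
width: 0.0359
grip_force: 25.0
```

Request:
arm_command(moves=[0,0,0.1,0,0,0,0,0,0,0,0,0])

```text
time: 17.2
ee_pos: [0.5033, -0.013, 0.0905]
eef_rot: [0.998, -0.056, -0.0, 0.0]
ft_force: [-0.0, 1.1, -0.9]
width: 0.0361
grip_force: 25.0
```

Request:
arm_command(moves=[0,0,0.1,0,0,0,0,0,0,0,0,0])

```text
time: 17.45
ee_pos: [0.5033, -0.013, 0.0895]
eef_rot: [0.998, -0.056, -0.0, 0.0]
ft_force: [0.3, 0.1, -1.5]
width: 0.0362
grip_force: 25.0
```

Request:
arm_command(moves=[1,0,0,0,1,0,0,0,1,0,0,0,0,0,0,0])

```text
time: 17.78
ee_pos: [0.5354, -0.0166, 0.0896]
eef_rot: [0.998, -0.056, 0.001, -0.0]
ft_force: [-0.8, 0.2, -0.6]
width: 0.0356
grip_force: 25.0
```

Request:
arm_command(moves=[0,0,0.1,0,0,0,0,0,0,0,0,0])

```text
time: 18.03
ee_pos: [0.5335, -0.0162, 0.0888]
eef_rot: [0.998, -0.056, 0.0, -0.0]
ft_force: [1.3, -0.5, 2.4]
width: 0.0357
grip_force: 25.0
```

Request:
arm_command(moves=[0.5,0,0,0,0.5,0,0,0,0,0,0,0,0,0,0,0])

```text
time: 18.37
ee_pos: [0.5435, -0.0175, 0.0888]
eef_rot: [0.998, -0.056, 0.0, 0.0]
ft_force: [1.5, -2.1, 3.6]
width: 0.0356
grip_force: 25.0
```

Request:
arm_command(moves=[0.4,0,0,0,0.4,0,0,0,0,0,0,0,0,0,0,0])

```text
time: 18.7
ee_pos: [0.5512, -0.0182, 0.0889]
eef_rot: [0.998, -0.056, 0.0, 0.0]
ft_force: [-1.1, 0.2, 6.0]
width: 0.0354
grip_force: 25.0
```

Request:
arm_command(moves=[0.4,0,0,0,0,0,0,0,0,0,0,0])

```text
time: 18.95
ee_pos: [0.5548, -0.0186, 0.089]
eef_rot: [0.998, -0.056, -0.0, 0.0]
ft_force: [-2.2, 0.1, 7.9]
width: 0.0358
grip_force: 25.0
```

Request:
arm_command(moves=[0.3,0,0,0,0,0,0,0,0,0,0,0])

```text
time: 19.2
ee_pos: [0.5572, -0.0188, 0.089]
eef_rot: [0.998, -0.056, -0.001, 0.0]
ft_force: [-6.3, 1.1, 11.1]
width: 0.0358
grip_force: 25.0
```

Request:
arm_command(moves=[0,0,-0.07,0,0,0,0,0,0,0,0,0])

```text
time: 19.45
ee_pos: [0.5575, -0.019, 0.0891]
eef_rot: [0.998, -0.056, -0.001, 0.0]
ft_force: [-3.5, 0.6, 5.1]
width: 0.0361
grip_force: 25.0
```

Request:
arm_command(moves=[0.3,0,0,0,0,0,0,0,0,0,0,0])

```text
time: 19.7
ee_pos: [0.5604, -0.0193, 0.0892]
eef_rot: [0.998, -0.056, -0.001, 0.0]
ft_force: [-4.9, 0.8, 7.3]
width: 0.0358
grip_force: 25.0
```

Run:
```python
from h import *
s=r.camera('scene')[:,:,::-1].copy(); t=r.camera('top')[:,:,::-1]; cv2.imwrite('pics/s6.png',s)
cv2.imwrite('pics/a6.png',cv2.resize(s[180:280,205:305],(600,600)))
for h in (.089,.105):
  for y in(-.018,.018): print(h,(proj('scene',[*at(RO,YR,.03,y),h])-[205,180])*6)
```

```text
0.089 [ 58.46507311 487.84749903]
0.089 [108.61753334 545.2073536 ]
0.105 [ 54.91579302 466.99828362]
0.105 [105.60134639 524.69313791]
```

View pics/a6.png

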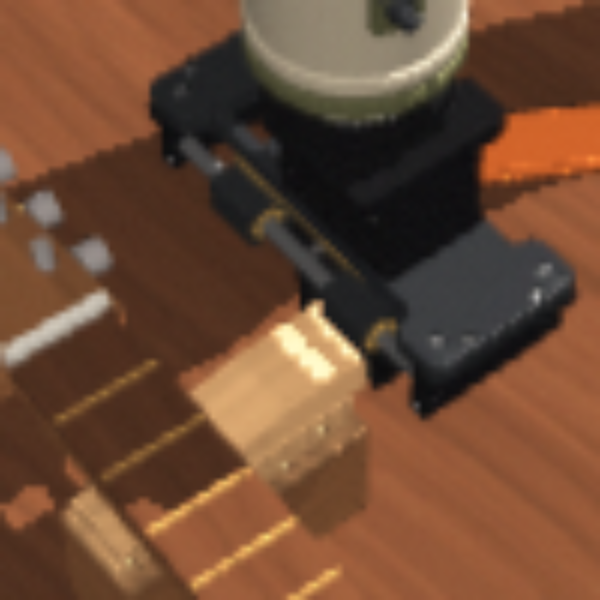

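The wedge is under the neck, lying flat on the stack at crop (270,380). I'll advance it gently.

Request:
arm_command(moves=[0.2,0,-0.03,0,0.2,0,0,0,0,0,0,0,0,0,0,0])

```text
time: 20.13
ee_pos: [0.5638, -0.0197, 0.0892]
eef_rot: [0.998, -0.056, -0.001, 0.0]
ft_force: [-6.2, 1.4, 6.2]
width: 0.0357
grip_force: 25.0
```

Request:
arm_command(moves=[0.2,0,-0.02,0,0.2,0,0,0,0,0,0,0,0,0,0,0])

```text
time: 20.47
ee_pos: [0.5673, -0.0201, 0.0892]
eef_rot: [0.998, -0.056, -0.002, 0.0]
ft_force: [-8.6, 1.2, 6.5]
width: 0.0355
grip_force: 25.0
```

```bash
cat > lift.py <<'E'
from h import *
a=cv2.imread('pics/scene0.png'); b=r.camera('scene')[:,:,::-1].copy()
g=[cv2.cvtColor(i,cv2.COLOR_BGR2GRAY) for i in (a,b)]
def flow(pts):
    p=np.float32(pts).reshape(-1,1,2); q,st,e=cv2.calcOpticalFlowPyrLK(*g,p,None,winSize=(9,9),maxLevel=1)
    return p[:,0],(q-p)[:,0],st.ravel(),e.ravel()
m=np.zeros_like(g[0]); m[195:245,172:225]=255
p=cv2.goodFeaturesToTrack(g[0],15,.1,4,mask=m)[:,0]
p,d,st,e=flow(p)
k=np.array([0,0,.001]); P0=[*at(RO,YR,0,-.15),.1]; sc=(proj('scene',np.array(P0)+k)-proj('scene',P0))[1]
print('dv',np.sort(d[:,1]).round(2),'med',np.median(d,0),'px/mm',sc,'lift@rest mm',np.median(d[:,1])/sc*340/490)
s,M,y=cur(); print(s['ee_pos'],s['ft_force'],M[:,2],y,s['time'])
E
python3 lift.py
```

```text
dv [-82.76 -23.55 -15.76  -8.08  -0.67  -0.67  -0.63  -0.45  15.33  23.15
  23.41  40.26  48.97  51.65  51.78] med [-0.40925598 -0.4451294 ] px/mm -0.22982793811416968 lift@rest mm 1.3438979468680106
[ 0.56725204 -0.02007681  0.08920011] [-7.81197795  0.94319285  6.19950976] [-3.78704989e-03 -2.98318355e-05 -9.99992829e-01] -6.421903865164646 20.5167
```

Request:
arm_command(moves=[0.2,0,-0.02,0,0.2,0,0,0,0,0,0,0,0,0,0,0], squeeze=30)

```text
time: 20.85
ee_pos: [0.5705, -0.0204, 0.0892]
eef_rot: [0.998, -0.056, -0.003, 0.0]
ft_force: [-10.6, 1.0, 8.9]
width: 0.0355
grip_force: 30.0
```

Request:
arm_command(moves=[0.2,0,-0.02,0,0,0,0,0,0,0,0,0,0,0,0,0])

```text
time: 21.18
ee_pos: [0.5722, -0.0206, 0.0892]
eef_rot: [0.998, -0.056, -0.003, 0.0]
ft_force: [-11.9, 1.3, 6.6]
width: 0.0362
grip_force: 30.0
```

```bash
python3 lift.py
```

```text
dv [-82.71 -24.28 -16.71 -15.06  -1.07  -0.97  -0.93  -0.78  22.97  22.98
  23.27  40.21  48.74  51.91  52.12] med [-0.45915222 -0.7775879 ] px/mm -0.22982793811416968 lift@rest mm 2.347629211997594
[ 0.57220508 -0.02062099  0.0892118 ] [-12.01383454   1.19232689   7.78543852] [-5.96531530e-03 -4.45631671e-05 -9.99982206e-01] -6.40900933202204 21.2333
```

The neck is lifted by about 3 mm with steady forces. I'll let it settle, then hand in.

Request:
arm_command(moves=[0,0,0,0,0,0,0,0,0,0,0,0,0,0,0,0,0,0,0,0,0,0,0,0])

```text
time: 21.73
ee_pos: [0.5722, -0.0206, 0.0892]
eef_rot: [0.998, -0.056, -0.003, 0.0]
ft_force: [-11.2, 1.0, 7.6]
width: 0.0352
grip_force: 30.0
```

```bash
python3 lift.py | tail -1; python3 -c "
from bench import r
print(r.close_job())"
```

```text
[ 0.5722134  -0.02063563  0.08922106] [-11.93544811   2.45666557   7.62448252] [-5.93021547e-03 -5.33152613e-05 -9.99982415e-01] -6.411216157368156 21.7833
the job is handed in; nothing more can be done
None
```

I handed the job in at about 22 s, with no verdict returned: two slips are stacked on the block and the wedge is still gripped and pushed in tight, with the neck lifted by about 3 mm (a rough camera estimate).

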